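Turn the row of carved figures round onto the priming rack

ROBOT

A 7-joint arm with a two-finger parallel gripper is mounted at the origin on the work surface. World frame = base frame: x ahead of the robot, y to its left, z up, the work surface at z = 0. Lengths are in mm, angles in rad, forces in N, time in s.
With the tool pointing down it reaches from about 400 to 900 mm from the base axis. Payload 5.5 kg.
Tool frame: the origin (TCP) lies at the centre of the arm's flange, where the gripper is bolted on; the fingertips stand 173 mm ahead of it and the grasp point (between the pads) lies 155 mm ahead of it (r.tcp_to_tips is the distance from the TCP to the fingertips, in mm); z points along the fingers, y is the line along which they close (so a half turn about z gives the same grasp; the last joint's range is limited). The gripper opens to 85 mm and grips with 20 to 120 N. Pads are 22 mm wide; open, the fingers measure 114 mm over their backs; the gripper's body (76 mm by 85 mm) begins 54 mm behind the grasp point. The pads swing forward as they close: fully open they stand 13 mm farther back than shut.
Start: joints at [-0.918, 0.501, -0.427, 1.55, 0.221, 1.138, -0.21], TCP at [246.97, 601.25, 404.71] pointing down, gripper open.
Joint ranges: [-2.88, 2.88], [-0.31, 2.03], [-1.54, 1.56], [0.2, 2.42], [-1.41, 4.55], [0.19, 2.02], [-2.57, 2.57]. Speed limits (rad/s): [2.57, 2.57, 3.14, 3.14, 3.14, 3.14, 3.14].

INTERFACE

Orientations are given as a unit quaternion [w, x, y, z].
In Python, from rig import telemetry, viewer, job, r gives the robot as it stands. The module is installed in compiled form; this text tells all that it offers.
- The arm moves only by the tool apply_moves, never from a script. Its argument "plan" is a list of rows, each an object of numbers: "grip": the closure, from -1 (fully open) to 1 (shut); "tx", "ty", "tz": the shift along the tool's x, y, z in cm; "yaw": the turn about the tool's z in units of 6 degrees (1.0 is 6 degrees). A call has 1 to 8 rows; each row is the pose to reach, as a shift and turn from the pose commanded when the call began, along the tool's axes at that moment; what a row does not reach only later rows make up. A row lasts 1/10 s, in which the tool goes at most 50 mm and 8.59 degrees, less where a joint would pass 70% of its speed; a pose out of reach is approached as far as the arm can. A call with a gripper value outside its range is refused whole. The fingers move at their own pace and stop on an object; "force" is the grip in N (left out, the last holds). Time passes only in rows, so rows that repeat a pose let the fingers close. It gives the time, the measured TCP pose, the force, the opening and the grip force at its end, in the units of the state.
- telemetry.observe(): the state, without advancing time (a new reading comes with each control period).
- viewer.camera(name): name is "side" or "top" or "wrist"; returns a dict with "image" (400x640x3 uint8, red, green, blue), "range_z" (400x640 float32, mm along the optical axis (not along the pixel's ray), 0 where there is no reading), "fx", "fy", "cx", "cy" (pixels), "R" (3x3) and "t" (3): a world point X has camera coordinates R X + t. Camera axes: x right, y down, z forward; pixel columns grow to the right and rows downward; lengths in mm; the calibration is good to about 2 mm. A picture is of the moment at which its call begins.
- job.finish_job(): hands the job in; it is judged then, once.
The state is a dict: "time_s": time; "qpos": joint angles; "joint_vel": joint speeds; "joint_torque": joint torques, N m; "tcp_pos": TCP position; "orientation": TCP orientation; "force": force on the tool from outside, world axes, zero at the start; "wrist_torque": the same for the moment, N m; "gripper_width": opening from 0.0 (shut) to 1.0 (fully open); "finger_force": force on a finger pad.
Only numpy, scipy, OpenCV 4.12 (cv2) and the standard library are available. Lean on these libraries where they do the work, as an engineer would, in place of code of your own. Each camera call takes 0.05 s, during which the arm holds its last target. There are 200 camera calls.

TASK

Move the four raw carved pieces from the dark carving rack to the empty recesses of the pale priming rack, in reverse order: the piece that stands at one end of the row now must stand at the opposite end of the new row, and likewise for the two in the middle. Stand each one upright down inside its recess and let it go; knock none over, and leave the mallet, the chisel and the pot where they are.

Things in the scene. Friction and masses are not known exactly. Their poses are not given: they have to be found in the camera images.
- dancer: Dancer: the tallest figure, 138 mm, slim, with a round head (26 mm) and one topknot. Straight trunk 30 mm in diameter from 55 to 104 mm above the underside (grip at about 94 mm). Raw pale wood, 70-130 g, upright on a round foot 42 mm in diameter and 10 mm high; round about its own z axis but for small details. Origin: centre of the foot's underside, z up.
- farmer: Farmer: figure with a broad conical hat (44 mm wide, from 88 to 112 mm above the underside, pointed top at 112). Straight trunk 32 mm in diameter from 30 to 84 mm (grip at about 73 mm, fingers passing either side of the hat). Raw pale wood, 70-130 g, upright on a round foot 42 mm in diameter and 10 mm high; round about its own z axis but for small details. Origin: centre of the foot's underside, z up.
- jester: Jester: squat figure, 90 mm, round head (28 mm) with two hair knots side by side. Straight trunk 38 mm in diameter from 14 to 60 mm above the underside (grip at about 50 mm). Raw pale wood, 70-130 g, upright on a round foot 42 mm in diameter and 10 mm high; round about its own z axis but for small details. Origin: centre of the foot's underside, z up.
- drum: Drum: the shortest piece, 74 mm, a barrel with a flat top and no head, on a narrow stem. Barrel 40 mm in diameter from 40 to 60 mm above the underside (grip at about 50 mm), 34 mm at its top and bottom rims. Raw pale wood, 70-130 g, upright on a round foot 42 mm in diameter and 10 mm high; round about its own z axis but for small details. Origin: centre of the foot's underside, z up.
- carving_rack: Carving rack, fixed: dark plank 84 x 330 mm, top face 30 mm above its origin (centre of the underside, on the table), end cheeks 50 mm high; the four figures stand on it at the start inside four loose-fitting rings whose centres lie at y = +112.5, +37.5, -37.5, -112.5 mm along its own y axis (x = 0). Its y axis runs along the row, roughly towards the robot's left. It may be the nearer or the farther rack.
- priming_rack: Priming rack, fixed and empty at the start: pale board 84 x 310 mm, top face 30 mm above its origin (centre of the underside, on the table), with four round recesses 60 mm in diameter and 8 mm deep with a grey felt floor (floor 22 mm above the origin), centred at y = +112.5, +37.5, -37.5, -112.5 mm along its own y axis (x = 0). Steel end handles 43 mm high. y runs roughly to the robot's left.
- ring_dancer: The fixed wooden ring on the carving rack in which the dancer stands at the start: a mark of its starting place. 68 mm outside, 60 mm inside, 8 mm high, open in the middle, the figure standing on the plank. Origin: centre of its underside. All four rings look alike.
- ring_farmer: The fixed wooden ring on the carving rack in which the farmer stands at the start: a mark of its starting place. 68 mm outside, 60 mm inside, 8 mm high, open in the middle, the figure standing on the plank. Origin: centre of its underside. All four rings look alike.
- ring_jester: The fixed wooden ring on the carving rack in which the jester stands at the start: a mark of its starting place. 68 mm outside, 60 mm inside, 8 mm high, open in the middle, the figure standing on the plank. Origin: centre of its underside. All four rings look alike.
- ring_drum: The fixed wooden ring on the carving rack in which the drum stands at the start: a mark of its starting place. 68 mm outside, 60 mm inside, 8 mm high, open in the middle, the figure standing on the plank. Origin: centre of its underside. All four rings look alike.
- mallet: Bystander: carver's wooden mallet lying on the table beside the racks, head 48 mm in diameter and 75 mm long. Origin under the head's middle.
- chisel: Bystander: carver's chisel, 205 mm long, dark round handle 26 mm thick and flat steel blade, lying on the table. Origin under its middle.
- primer_pot: Bystander: white ceramic pot 76 mm wide, 75 mm high. Origin: centre of its underside.
Mind the look-alikes: they are no part of the job. Leave any pink, red or turquoise look-alike of the drum alone.

How it is judged (in metres and radians):
At the end, for the whole second after the job is handed in: Each piece stands in the priming rack's recess at the opposite place along the row to its starting place (start y = +112.5 mm ends at -112.5, and so on): within 12 mm of the recess centre along each rack axis, underside within 5 mm of the floor, tilt below 0.12 rad, at rest (((y of ring_dancer in the frame of carving_rack between 0.0925 and 0.1325 m and y of dancer in the frame of priming_rack between -0.1245 and -0.1005 m) or (y of ring_dancer in the frame of carving_rack between 0.0175 and 0.0575 m and y of dancer in the frame of priming_rack between -0.0495 and -0.0255 m) or (y of ring_dancer in the frame of carving_rack between -0.0575 and -0.0175 m and y of dancer in the frame of priming_rack between 0.0255 and 0.0495 m) or (y of ring_dancer in the frame of carving_rack between -0.1325 and -0.0925 m and y of dancer in the frame of priming_rack between 0.1005 and 0.1245 m)) and x of dancer in the frame of priming_rack between -0.012 and 0.012 m and z of dancer in the frame of priming_rack between 0.017 and 0.027 m and angle between each of dancer, farmer, jester, drum's own z axis and vertical below 0.12 rad and linear speed of each of dancer, farmer, jester, drum below 0.02 m/s and angular speed of each of dancer, farmer, jester, drum below 0.2 rad/s and ((y of ring_farmer in the frame of carving_rack between 0.0925 and 0.1325 m and y of farmer in the frame of priming_rack between -0.1245 and -0.1005 m) or (y of ring_farmer in the frame of carving_rack between 0.0175 and 0.0575 m and y of farmer in the frame of priming_rack between -0.0495 and -0.0255 m) or (y of ring_farmer in the frame of carving_rack between -0.0575 and -0.0175 m and y of farmer in the frame of priming_rack between 0.0255 and 0.0495 m) or (y of ring_farmer in the frame of carving_rack between -0.1325 and -0.0925 m and y of farmer in the frame of priming_rack between 0.1005 and 0.1245 m)) and x of farmer in the frame of priming_rack between -0.012 and 0.012 m and z of farmer in the frame of priming_rack between 0.017 and 0.027 m and ((y of ring_jester in the frame of carving_rack between 0.0925 and 0.1325 m and y of jester in the frame of priming_rack between -0.1245 and -0.1005 m) or (y of ring_jester in the frame of carving_rack between 0.0175 and 0.0575 m and y of jester in the frame of priming_rack between -0.0495 and -0.0255 m) or (y of ring_jester in the frame of carving_rack between -0.0575 and -0.0175 m and y of jester in the frame of priming_rack between 0.0255 and 0.0495 m) or (y of ring_jester in the frame of carving_rack between -0.1325 and -0.0925 m and y of jester in the frame of priming_rack between 0.1005 and 0.1245 m)) and x of jester in the frame of priming_rack between -0.012 and 0.012 m and z of jester in the frame of priming_rack between 0.017 and 0.027 m and ((y of ring_drum in the frame of carving_rack between 0.0925 and 0.1325 m and y of drum in the frame of priming_rack between -0.1245 and -0.1005 m) or (y of ring_drum in the frame of carving_rack between 0.0175 and 0.0575 m and y of drum in the frame of priming_rack between -0.0495 and -0.0255 m) or (y of ring_drum in the frame of carving_rack between -0.0575 and -0.0175 m and y of drum in the frame of priming_rack between 0.0255 and 0.0495 m) or (y of ring_drum in the frame of carving_rack between -0.1325 and -0.0925 m and y of drum in the frame of priming_rack between 0.1005 and 0.1245 m)) and x of drum in the frame of priming_rack between -0.012 and 0.012 m and z of drum in the frame of priming_rack between 0.017 and 0.027 m); the robot touches nothing.
It fails at once if a piece is knocked over (tilted more than 0.7 rad) (angle between any of dancer, farmer, jester, drum's own z axis and vertical above 0.7 rad).
It fails at once if the mallet, the chisel or the pot is moved by more than 30 mm (distance of any of mallet, chisel, primer_pot from where it was at the start of the episode above 0.03 m).
It also fails if it takes over 96 s, if anything falls off the work surface, if the arm or the gripper's body presses on something with over 40 N, if the wrist force passes 120 N, or if a joint passes its speed limit or range.

## Working session

There is one attempt and no reset: what is moved stays moved. The work goes in short steps, Python scripts to look and compute and a tool call to move; the robot and the scene stay as the last step left them, time stands still between calls to the robot, and variables do not carry over. Pictures are saved under pics/ and viewed, at most 14 in all, crops included, and the job is handed in when it is done.

Besides the shell and the picture viewer there is one more tool, called after "Call:" in YAML: its name, and indented under it one key for each argument. apply_moves: Moves the arm, as the interface text tells. Its arguments: {"type":"object","properties":{"plan":{"type":"array"},"force":{"type":"number"}},"required":["plan"]}

```bash
mkdir -p pics
python3 - <<'E'
from rig import telemetry, viewer
import cv2,numpy as np
print(telemetry.observe())
for n in("top","side"):
    c=viewer.camera(n);np.savez(n+"0.npz",**c)
    cv2.imwrite(f"pics/{n}0.png",c["image"][:,:,::-1]);print(n,c["fx"],c["cx"],c["cy"],c["R"],c["t"])
E
```

```text
{'time_s': 0.0, 'qpos': array([-0.91779069,  0.50182875, -0.42676759,  1.55145726,  0.22079865,
        1.13831176, -0.21032291]), 'joint_vel': array([ 0.00014118, -0.00065381, -0.00120119, -0.00263477,  0.00050845,
       -0.00013988,  0.00112719]), 'joint_torque': array([ 5.60721219e-04, -5.69518232e+01, -5.81622496e+00, -2.80936325e+01,
        1.04172903e-02,  1.23227466e-02,  7.00803362e-07]), 'tcp_pos': array([246.93123427, 600.87807049, 403.66589503]), 'orientation': array([-2.12447424e-04,  1.93665160e-01,  9.81067202e-01, -9.52131289e-04]), 'force': array([ 0.30570288,  0.59584428, -0.17375696]), 'wrist_torque': array([-0.0104613 ,  0.02252381,  0.01291288]), 'finger_force': 0.0, 'gripper_width': 1.0038865451616819}
top 478.22495736634994 318.27819690608936 195.54340272925677 [[-0.00797762 -0.9999675   0.0011649 ]
 [-0.99937389  0.00793271 -0.03448053]
 [ 0.03447017 -0.00143924 -0.99940469]] [  -1.51918703  490.78439053 1203.13831785]
side 426.2536218405034 320.36318738584663 199.24530388546071 [[ 0.82884796 -0.55933226 -0.01258885]
 [-0.40881206 -0.59013113 -0.69614506]
 [ 0.38194732  0.58214489 -0.71779076]] [-410.54148342  232.74575274  878.45327638]
```

View pics/top0.png

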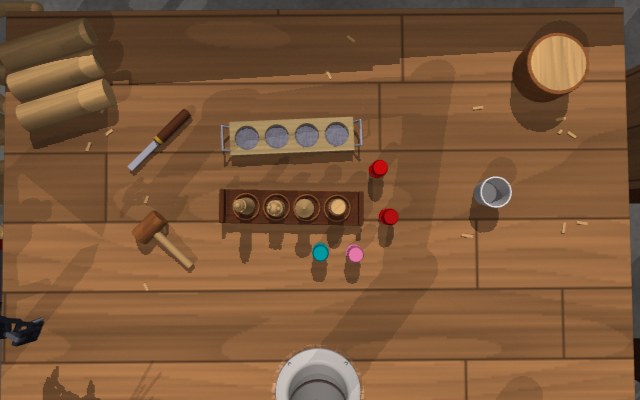

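View pics/side0.png

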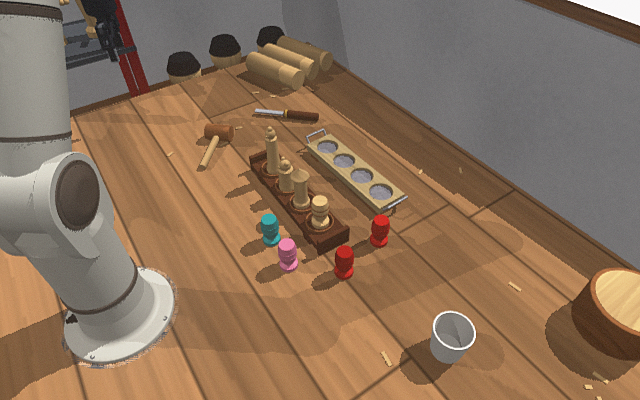

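In the top view the near, dark rack holds the pieces: (245,206) tall, topknot = dancer; (275,208) two knots = jester; (305,208) cone = farmer; (338,207) flat top = drum. The look-alikes are red at (378,169) and (389,217), turquoise at (320,253) and pink at (356,254). All of them stand off the rack. The pale rack's recesses are at (247,137), (277,136), (307,135) and (337,134).

```bash
cat > h.py <<'E'
import numpy as np,cv2
def ray(c,u,v,z):
    d=c["R"].T@np.array([(u-c["cx"])/c["fx"],(v-c["cy"])/c["fy"],1]);o=-c["R"].T@c["t"]
    return o+d*(z-o[2])/d[2]
def cloud(c):
    v,u=np.mgrid[:400,:640];Z=c["range_z"]
    P=np.stack([(u-c["cx"])/c["fx"]*Z,(v-c["cy"])/c["fy"]*Z,Z],-1)
    return (P-c["t"])@c["R"]
E
python3 - <<'E'
from h import *
t=dict(np.load("top0.npz"));s=dict(np.load("side0.npz"))
im=t["image"];hsv=cv2.cvtColor(im,cv2.COLOR_RGB2HSV)
m=((hsv[...,1]<60)|((im[...,2].astype(int)-im[...,0])>0)).astype(np.uint8);m[:118]=0;m[155:]=0;m[:,:230]=0;m[:,352:]=0
n,l,st,ce=cv2.connectedComponentsWithStats(m)
for i in range(1,n):
    if st[i,4]>100:print("recess",st[i],ce[i].round(1),ray(t,*ce[i],22).round(1), ray(t,st[i,0]+st[i,2]/2-.5,st[i,1]+st[i,3]/2-.5,26).round(1))
for nm,c in(("top",t),("side",s)):
    P=cloud(c);ok=c["range_z"]>0
    for y,h in zip((185,110,35,-40),(138,90,112,74)):
        pass
    a=ok&(P[...,0]>300)&(P[...,0]<560)&(abs(P[...,1]-70)<200)&(P[...,2]>66)
    n,l,st,ce=cv2.connectedComponentsWithStats(a.astype(np.uint8))
    for i in range(1,n):
        if st[i,4]>12:
            q=P[l==i];print(nm,ce[i].round(),st[i,4],q.min(0).round(),q.max(0).round(),np.median(q,0).round(1))
crop=s["image"][115:260,230:420];cv2.imwrite("pics/crop.png",cv2.resize(crop[:,:,::-1],None,fx=4,fy=4,interpolation=cv2.INTER_CUBIC))
# rack planks
P=cloud(t);a=(t["range_z"]>0)&(P[...,2]>22)&(P[...,2]<60)&(abs(P[...,1]-50)<230)&(P[...,0]>350)
n,l,st,ce=cv2.connectedComponentsWithStats(a.astype(np.uint8))
for i in range(1,n):
    if st[i,4]>100:
        v,u=np.where(l==i);print(st[i],cv2.minAreaRect(P[l==i][:,:2].astype(np.float32)))
E
```

```text
recess [325 123  23  23 421] [336.1 134. ] [644.9 -51.4  22. ] [644.2 -51.1  26. ]
recess [265 125  24  24 423] [276.4 136.5] [639.7  98.8  22. ] [639.1  98.2  26. ]
recess [295 124  23  23 415] [306.2 135.3] [642.3  23.8  22. ] [642.3  24.2  26. ]
recess [235 127  24  23 418] [246.6 137.8] [637.  173.7  22. ] [635.9 173.4  26. ]
top [242. 205.] 201 [450. 158.  66.] [482. 185. 174.] [465.9 167.3 148.6]
top [304. 208.] 283 [438.   7. 116.] [479.  49. 146.] [458.4  27.3 127.6]
top [338. 207.] 238 [442. -71.  71.] [482. -31. 110.] [460.7 -50.9 103.3]
top [275. 208.] 212 [443.  79.  68.] [478. 116. 122.] [459.2  95.4 106.7]
top [320. 253.] 185 [334. -28.  66.] [368.   8.  80.] [351.3  -8.4  73.5]
top [355. 254.] 184 [ 331. -112.   66.] [365. -75.  81.] [348.1 -92.3  73.3]
side [271. 145.] 392 [448. 155.  66.] [480. 184. 168.] [459.7 163.8 118.8]
side [294. 177.] 665 [436.   5.  66.] [477. 111. 142.] [451.5  25.5 103.7]
side [320. 207.] 343 [439. -73.  67.] [476. -35. 108.] [454.3 -60.8  98.2]
side [269. 221.] 188 [331. -28.  66.] [367.   7.  77.] [347.7 -13.4  73.5]
side [286. 246.] 215 [ 328. -114.   66.] [362. -78.  77.] [344.5 -97.   73.5]
[ 221  117  142   39 3619] ((640.8532104492188, 60.59519958496094), (85.60546875, 350.35064697265625), 1.9455524682998657)
[ 219  189  145   37 3914] ((462.48919677734375, 61.819480895996094), (354.5780334472656, 84.04369354248047), 88.47863006591797)
```

View pics/crop.png

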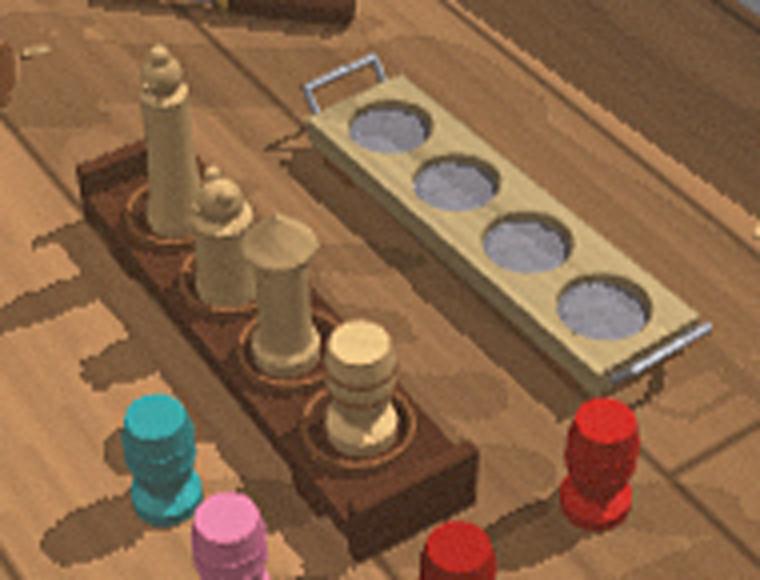

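The crop confirms the row from the far (left) end: dancer, jester, farmer, drum, all raw wood. The coloured drums are decoys. The pieces stand at y ≈ 170, 97, 28 and -51 and go to recesses at y ≈ -51, 24, 99 and 174. I'll close the fingers along world x, across the row. First I go above the dancer.

Call:
apply_moves:
  plan:
    - {"grip": -1, "tx": -4.6, "ty": -3.9, "yaw": 1.41}
    - {"grip": -1, "tx": -9.2, "ty": -7.8, "yaw": 2.82}
    - {"grip": -1, "tx": -13.8, "ty": -11.7, "yaw": 4.2}
    - {"grip": -1, "tx": -18.4, "ty": -15.6, "yaw": 5.6}
    - {"grip": -1, "tx": -23, "ty": -19.5, "yaw": 7}
    - {"grip": -1, "tx": -27.6, "ty": -23.4, "yaw": 8.5}
    - {"grip": -1, "tx": -32, "ty": -27.5, "yaw": 9.9}
    - {"grip": -1, "tx": -36.6, "ty": -31.5, "yaw": 11.3}
  force: 45

```text
invalid input at $.plan[0]: expected keys grip, tx, ty, tz, yaw
```

```bash
cat >> h.py <<'E'
def go(x=None,y=None,z=None):
    from rig import telemetry
    from scipy.spatial.transform import Rotation as Ro
    s=telemetry.observe();w,a,b,c=s["orientation"];R=Ro.from_quat([a,b,c,w]).as_matrix();p=s["tcp_pos"]
    print("t",s["time_s"],"tcp",p.round(1),"yaw of tool y",np.degrees(np.arctan2(R[1,1],R[0,1])).round(1),"w",round(s["gripper_width"],2),"q",s["qpos"].round(2))
    if x is not None: print("shift cm",(R.T@(np.array([x,y,z])-p)/10).round(2))
E
python3 -c "
from h import *;go(466,170,404)"
```

```text
t 0.1 tcp [246.9 600.9 403.8] yaw of tool y 67.7 w 1.0 q [-0.92  0.5  -0.43  1.55  0.22  1.14 -0.21]
shift cm [-3.664e+01 -3.154e+01  3.000e-02]
```

Call:
apply_moves:
  plan:
    - {"grip": -1, "tx": -36.6, "ty": -31.5, "tz": 0, "yaw": 11.3}
    - {"grip": -1, "tx": -36.6, "ty": -31.5, "tz": 0, "yaw": 11.3}
    - {"grip": -1, "tx": -36.6, "ty": -31.5, "tz": 0, "yaw": 11.3}
    - {"grip": -1, "tx": -36.6, "ty": -31.5, "tz": 0, "yaw": 11.3}
    - {"grip": -1, "tx": -36.6, "ty": -31.5, "tz": 0, "yaw": 11.3}
    - {"grip": -1, "tx": -36.6, "ty": -31.5, "tz": 0, "yaw": 11.3}
    - {"grip": -1, "tx": -36.6, "ty": -31.5, "tz": 0, "yaw": 11.3}
    - {"grip": -1, "tx": -36.6, "ty": -31.5, "tz": 0, "yaw": 11.3}
  force: 45

```text
time_s: 0.9
tcp_pos: [428.6, 242.6, 404.7]
orientation: [-0.0, 0.71, 0.704, -0.0]
force: [0.9, 0.4, 0.4]
gripper_width: 1.001
finger_force: 0.0
```

```bash
python3 -c "
from h import *;go(466,170,404)"
```

```text
t 0.9 tcp [428.6 242.6 404.7] yaw of tool y -0.5 w 1.0 q [-0.49  0.19 -0.09  1.95  0.02  1.   -0.6 ]
shift cm [-7.23  3.8   0.06]
```

Call:
apply_moves:
  plan:
    - {"grip": -1, "tx": -7.2, "ty": 3.8, "tz": 0, "yaw": 0}
    - {"grip": -1, "tx": -7.2, "ty": 3.8, "tz": 0, "yaw": 0}
    - {"grip": -1, "tx": -7.2, "ty": 3.8, "tz": 0, "yaw": 0}
    - {"grip": -1, "tx": -7.2, "ty": 3.8, "tz": 0, "yaw": 0}

```text
time_s: 1.3
tcp_pos: [466.1, 172.0, 404.4]
orientation: [-0.0, 0.709, 0.706, -0.0]
force: [-0.0, -0.3, 0.2]
gripper_width: 1.004
finger_force: 0.0
```

Run:
```python
from h import *
from rig import viewer
c=viewer.camera("wrist");np.savez("w0.npz",**c);cv2.imwrite("pics/w0.png",c["image"][:,:,::-1])
go(466,170,279)
P=cloud(c);ok=c["range_z"]>0
print("cam",(-c["R"].T@c["t"]).round())
for y0,z0,z1 in((170,90,132),(97,50,90),(28,70,112),(-51,70,90),(28,119,142)):
    a=ok&(abs(P[...,1]-y0)<34)&(abs(P[...,0]-462)<34)&(P[...,2]>z0)&(P[...,2]<z1)
    q=P[a]
    if len(q)>50:
        A=np.c_[2*q[:,:2],np.ones(len(q))];s=np.linalg.lstsq(A,(q[:,:2]**2).sum(1),rcond=None)[0];print(y0,len(q),q.min(0).round(),q.max(0).round(),s[:2].round(1),np.sqrt(s[2]+s[0]**2+s[1]**2).round(1))
```

```text
t 1.35 tcp [465.7 173.2 404.4] yaw of tool y -0.1 w 1.0 q [-0.38  0.2  -0.03  1.94  0.01  1.01 -0.42]
shift cm [-0.33  0.05 12.54]
cam [466. 253. 373.]
170 347 [451. 175.  90.] [480. 190. 132.] [465.3 174.5] 14.8
97 530 [440.  90.  50.] [477. 118.  90.] [459.1  99.2] 18.5
28 627 [442.  29.  70.] [474.  45. 111.] [458.1  28.2] 15.7
-51 259 [441. -48.  71.] [480. -29.  90.] [460.9 -49.9] 19.7
28 1236 [437.  10. 119.] [480.  51. 142.] [458.2  31.5] 14.1
```

View pics/w0.png

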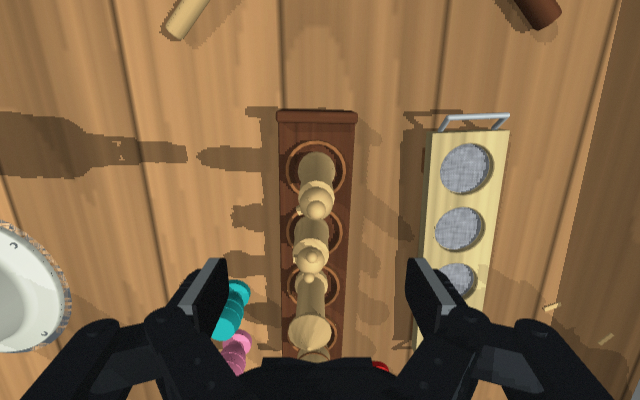

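The wrist view shows the dancer at (317,185), the jester at (311,248) and the farmer at (310,325). The fitted radii match the trunks, putting the dancer at (465,174). I'm descending on it now.

Call:
apply_moves:
  plan:
    - {"grip": -1, "tx": 0.1, "ty": 0, "tz": 4, "yaw": 0}
    - {"grip": -1, "tx": 0.1, "ty": 0, "tz": 8, "yaw": 0}
    - {"grip": -1, "tx": 0.1, "ty": 0, "tz": 11, "yaw": 0}
    - {"grip": -1, "tx": 0.1, "ty": 0, "tz": 12.5, "yaw": 0}
    - {"grip": -1, "tx": 0.1, "ty": 0, "tz": 12.5, "yaw": 0}
    - {"grip": 1, "tx": 0.1, "ty": 0, "tz": 12.5, "yaw": 0}
    - {"grip": 1, "tx": 0.1, "ty": 0, "tz": 12.5, "yaw": 0}
    - {"grip": 1, "tx": 0.1, "ty": 0, "tz": 12.5, "yaw": 0}
  force: 45

```text
time_s: 2.15
tcp_pos: [466.6, 174.2, 281.0]
orientation: [0.0, 0.708, 0.706, 0.001]
force: [0.3, -0.3, -0.2]
gripper_width: 0.516
finger_force: 0.0
```

Call:
apply_moves:
  plan:
    - {"grip": 1, "tx": 0, "ty": 0, "tz": 0, "yaw": 0}
    - {"grip": 1, "tx": 0, "ty": 0, "tz": 0, "yaw": 0}
    - {"grip": 1, "tx": 0, "ty": 0, "tz": 0, "yaw": 0}

```text
time_s: 2.45
tcp_pos: [466.3, 173.9, 280.9]
orientation: [0.0, 0.708, 0.706, 0.001]
force: [-1.2, -0.2, 6.4]
gripper_width: 0.341
finger_force: 44.0
```

Run:
```python
from h import *
go(645,-51.4,400)
```

```text
t 2.45 tcp [466.3 173.9 280.9] yaw of tool y -0.1 w 0.34 q [-0.38  0.37 -0.03  2.04  0.02  0.73 -0.43]
shift cm [-22.48  17.93 -11.91]
```

Call:
apply_moves:
  plan:
    - {"grip": 1, "tx": 0, "ty": 0, "tz": -2, "yaw": 0}
    - {"grip": 1, "tx": 0, "ty": 0, "tz": -5, "yaw": 0}
    - {"grip": 1, "tx": 0, "ty": 0, "tz": -9, "yaw": 0}
    - {"grip": 1, "tx": 0, "ty": 0, "tz": -12, "yaw": 0}
    - {"grip": 1, "tx": -1, "ty": 2, "tz": -12, "yaw": 0}
    - {"grip": 1, "tx": -3, "ty": 5, "tz": -12, "yaw": 0}
    - {"grip": 1, "tx": -5, "ty": 8.5, "tz": -12, "yaw": 0}
    - {"grip": 1, "tx": -8, "ty": 11.5, "tz": -12, "yaw": 0}

```text
time_s: 3.25
tcp_pos: [582.0, 94.1, 400.4]
orientation: [0.0, 0.707, 0.707, 0.001]
force: [1.5, 0.9, -0.9]
gripper_width: 0.335
finger_force: 44.7
```

Call:
apply_moves:
  plan:
    - {"grip": 1, "tx": -3, "ty": 2, "tz": 0, "yaw": 0}
    - {"grip": 1, "tx": -6.5, "ty": 4, "tz": 0, "yaw": 0}
    - {"grip": 1, "tx": -10, "ty": 6, "tz": 0, "yaw": 0}
    - {"grip": 1, "tx": -13, "ty": 6.4, "tz": 0, "yaw": 0}
    - {"grip": 1, "tx": -14.5, "ty": 6.4, "tz": 0, "yaw": 0}
    - {"grip": 1, "tx": -14.5, "ty": 6.4, "tz": 0, "yaw": 0}
    - {"grip": 1, "tx": -14.5, "ty": 6.4, "tz": 0, "yaw": 0}

```text
time_s: 3.95
tcp_pos: [644.2, -50.2, 399.7]
orientation: [-0.001, 0.708, 0.707, 0.0]
force: [0.7, -0.4, -1.1]
gripper_width: 0.335
finger_force: 44.7
```

Run:
```python
from h import *
from rig import viewer
go(645,-51.4,272)
c=viewer.camera("side");cv2.imwrite("pics/s1.png",c["image"][:,:,::-1])
```

```text
t 3.95 tcp [644.2 -50.2 399.7] yaw of tool y -0.1 w 0.34 q [-0.02  0.46  0.08  1.58 -0.04  1.1   0.07]
shift cm [-0.14  0.09 12.77]
```

View pics/s1.png

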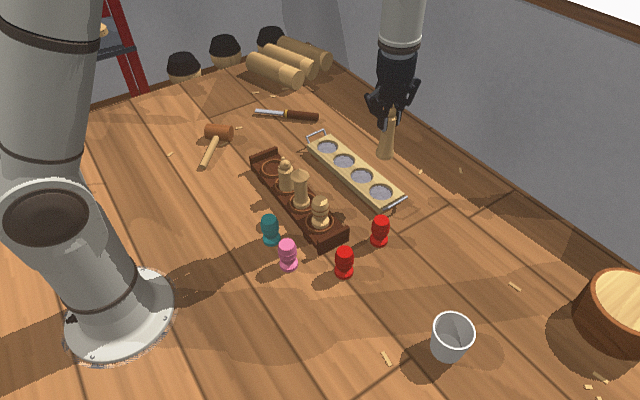

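The dancer is held upright at (388,135). I'm lowering it into the last recess.

Call:
apply_moves:
  plan:
    - {"grip": 1, "tx": -0.1, "ty": 0.1, "tz": 4, "yaw": 0}
    - {"grip": 1, "tx": -0.1, "ty": 0.1, "tz": 8, "yaw": 0}
    - {"grip": 1, "tx": -0.1, "ty": 0.1, "tz": 10.5, "yaw": 0}
    - {"grip": 1, "tx": -0.1, "ty": 0.1, "tz": 11.5, "yaw": 0}
    - {"grip": 1, "tx": -0.1, "ty": 0.1, "tz": 12, "yaw": 0}
    - {"grip": 1, "tx": -0.1, "ty": 0.1, "tz": 12.5, "yaw": 0}
    - {"grip": 1, "tx": -0.1, "ty": 0.1, "tz": 12.5, "yaw": 0}
    - {"grip": 1, "tx": -0.1, "ty": 0.1, "tz": 12.5, "yaw": 0}

```text
time_s: 4.8
tcp_pos: [646.1, -52.7, 276.0]
orientation: [0.001, 0.708, 0.706, 0.001]
force: [0.3, 0.1, -0.7]
gripper_width: 0.336
finger_force: 44.7
```

```bash
cat >> h.py <<'E'
def look(n,x0,y0,z0,z1,save=True):
    from rig import viewer
    c=viewer.camera(n)
    P=cloud(c);a=(c["range_z"]>0)&(abs(P[...,1]-y0)<34)&(abs(P[...,0]-x0)<34)&(P[...,2]>z0)&(P[...,2]<z1)
    q=P[a]
    if len(q)>30:
        A=np.c_[2*q[:,:2],np.ones(len(q))];s=np.linalg.lstsq(A,(q[:,:2]**2).sum(1),rcond=None)[0]
        print(n,len(q),q.min(0).round(),q.max(0).round(),"fit",s[:2].round(1),np.sqrt(s[2]+s[0]**2+s[1]**2).round(1))
    return c
E
python3 - <<'E'
from h import *
go(645,-51,272)
c=look("wrist",645,-51,35,60)
cv2.imwrite("pics/w1.png",c["image"][:,:,::-1])
E
```

```text
t 4.8 tcp [646.1 -52.7 276. ] yaw of tool y -0.1 w 0.34 q [-0.01  0.6   0.07  1.67 -0.05  0.87  0.08]
shift cm [ 0.17 -0.11  0.4 ]
wrist 1019 [625. -60.  35.] [666. -31.  60.] fit [645.5 -52.6] 18.2
```

View pics/w1.png

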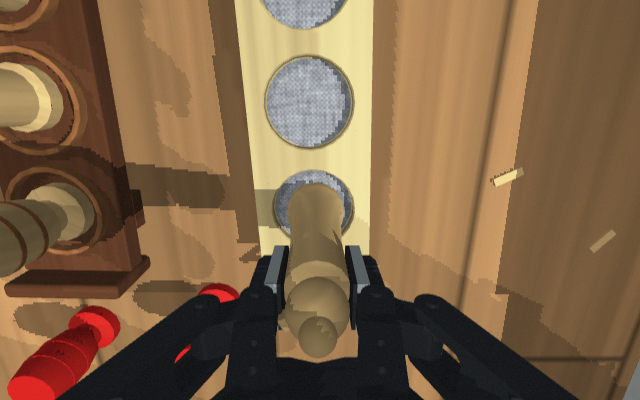

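The foot sits inside the last recess around (313,207), centred sideways, about 3 mm above the floor. I'll lower the rest and release.

Call:
apply_moves:
  plan:
    - {"grip": 1, "tx": 0, "ty": 0, "tz": 0.15, "yaw": 0}
    - {"grip": 1, "tx": 0, "ty": 0, "tz": 0.3, "yaw": 0}
    - {"grip": 1, "tx": 0, "ty": 0, "tz": 0.3, "yaw": 0}
    - {"grip": 1, "tx": 0, "ty": 0, "tz": 0.3, "yaw": 0}

```text
time_s: 5.25
tcp_pos: [646.0, -53.0, 273.0]
orientation: [0.001, 0.708, 0.706, 0.001]
force: [-2.7, -0.7, 6.0]
gripper_width: 0.333
finger_force: 45.4
```

Run:
```python
from h import *
from rig import viewer,telemetry
print(telemetry.observe()["force"])
go(645,-51,272)
c=viewer.camera("wrist");im=c["image"].astype(int);hsv=cv2.cvtColor(c["image"],cv2.COLOR_RGB2HSV)
P=cloud(c)
# felt by depth-free colour, restrict to pale rack
m=((im[...,2]-im[...,0]>0)&(abs(P[...,0]-642)<40)&(P[...,2]>10)&(P[...,2]<34)).astype(np.uint8)
n,l,st,ce=cv2.connectedComponentsWithStats(m)
for i in range(1,n):
    if st[i,4]>300:
        k=cv2.findContours((l==i).astype(np.uint8),0,2)[0][0];(e,_,_)=cv2.fitEllipse(cv2.convexHull(k));print(st[i],ray(c,*e,22).round(1),P[l==i].min(0).round(),P[l==i].max(0).round())
```

```text
[-2.65820683 -0.71423194  5.95316111]
t 5.25 tcp [646. -53. 273.] yaw of tool y -0.1 w 0.33 q [-0.01  0.61  0.07  1.67 -0.05  0.87  0.08]
shift cm [ 0.2 -0.1  0.1]
[ 263    0   81   27 1542] [638.   94.2  22. ] [613.  70.  20.] [663.  85.  25.]
[ 267   58   85   88 5812] [640.9  24.6  22. ] [613.  -5.  20.] [670.  52.  25.]
[ 276  172   76   62 1368] [643.7 -50.7  22. ] [615. -72.  20.] [672. -24.  24.]
```

Contact made. Releasing and rising.

Call:
apply_moves:
  plan:
    - {"grip": -1, "tx": 0, "ty": 0, "tz": 0, "yaw": 0}
    - {"grip": -1, "tx": 0, "ty": 0, "tz": 0, "yaw": 0}
    - {"grip": -1, "tx": 0, "ty": 0, "tz": 0, "yaw": 0}
    - {"grip": -1, "tx": 0, "ty": 0, "tz": 0, "yaw": 0}
    - {"grip": -1, "tx": 0, "ty": 0, "tz": -3, "yaw": 0}
    - {"grip": -1, "tx": 0, "ty": 0, "tz": -7, "yaw": 0}
    - {"grip": -1, "tx": 0, "ty": 0, "tz": -11, "yaw": 0}
    - {"grip": -1, "tx": 0, "ty": 0, "tz": -12, "yaw": 0}

```text
time_s: 6.1
tcp_pos: [647.1, -53.1, 397.2]
orientation: [0.003, 0.708, 0.706, 0.003]
force: [1.3, -0.3, 0.5]
gripper_width: 0.999
finger_force: 0.0
```

Call:
apply_moves:
  plan:
    - {"grip": -1, "tx": 15.2, "ty": -18.7, "tz": 0, "yaw": 0}
    - {"grip": -1, "tx": 15.2, "ty": -18.7, "tz": 0, "yaw": 0}
    - {"grip": -1, "tx": 15.2, "ty": -18.7, "tz": 0, "yaw": 0}
    - {"grip": -1, "tx": 15.2, "ty": -18.7, "tz": 0, "yaw": 0}
    - {"grip": -1, "tx": 15.2, "ty": -18.7, "tz": 0, "yaw": 0}
    - {"grip": -1, "tx": 15.2, "ty": -18.7, "tz": 0, "yaw": 0}
    - {"grip": -1, "tx": 15.2, "ty": -18.7, "tz": 0, "yaw": 0}
    - {"grip": -1, "tx": 15.2, "ty": -18.7, "tz": 0, "yaw": 0}

```text
time_s: 6.9
tcp_pos: [459.7, 98.9, 391.7]
orientation: [0.0, 0.708, 0.706, 0.0]
force: [-1.4, -0.6, -0.0]
gripper_width: 1.001
finger_force: 0.0
```

Run:
```python
from h import *
go(459,99.2,235)
look("top",645,-51,60,170);look("side",645,-51,60,130);look("wrist",459,99,50,90)
```

```text
t 6.9 tcp [459.7  98.9 391.7] yaw of tool y -0.2 w 1.0 q [-0.27  0.16  0.    2.01  0.    0.96 -0.27]
shift cm [ 0.03 -0.08 15.67]
top 201 [630. -69.  60.] [657. -37. 162.] fit [642.7 -52.4] 10.9
side 300 [627. -70.  60.] [657. -41. 130.] fit [643.  -54.6] 13.3
wrist 355 [441.  83.  50.] [478. 118.  90.] fit [459.   99.3] 18.4
```

The dancer stands, with its top at 162. Descending on the jester.

Call:
apply_moves:
  plan:
    - {"grip": -1, "tx": 0, "ty": 0, "tz": 5, "yaw": 0}
    - {"grip": -1, "tx": 0, "ty": 0, "tz": 9, "yaw": 0}
    - {"grip": -1, "tx": 0, "ty": 0, "tz": 12, "yaw": 0}
    - {"grip": -1, "tx": 0, "ty": 0, "tz": 14, "yaw": 0}
    - {"grip": -1, "tx": 0, "ty": 0, "tz": 15.6, "yaw": 0}
    - {"grip": -1, "tx": 0, "ty": 0, "tz": 15.6, "yaw": 0}
    - {"grip": -1, "tx": 0, "ty": 0, "tz": 15.6, "yaw": 0}

```text
time_s: 7.75
tcp_pos: [459.4, 99.1, 235.5]
orientation: [-0.0, 0.708, 0.706, -0.0]
force: [-0.4, -0.4, 0.6]
gripper_width: 1.001
finger_force: 0.0
```

Call:
apply_moves:
  plan:
    - {"grip": 1, "tx": 0, "ty": 0, "tz": 0, "yaw": 0}
    - {"grip": 1, "tx": 0, "ty": 0, "tz": 0, "yaw": 0}
    - {"grip": 1, "tx": 0, "ty": 0, "tz": 0, "yaw": 0}
    - {"grip": 1, "tx": 0, "ty": 0, "tz": 0, "yaw": 0}
    - {"grip": 1, "tx": 0, "ty": 0, "tz": 0, "yaw": 0}
    - {"grip": 1, "tx": 0, "ty": 0, "tz": 0, "yaw": 0}

```text
time_s: 8.35
tcp_pos: [459.2, 99.7, 236.6]
orientation: [0.0, 0.708, 0.706, 0.001]
force: [-1.9, -0.3, 6.1]
gripper_width: 0.433
finger_force: 44.6
```

Run:
```python
from h import *
go(642,24,370)
```

```text
t 8.35 tcp [459.2  99.7 236.6] yaw of tool y -0.1 w 0.43 q [-0.27  0.41 -0.    2.13  0.    0.6  -0.27]
shift cm [ -7.52  18.31 -13.32]
```

Call:
apply_moves:
  plan:
    - {"grip": 1, "tx": 0, "ty": 0, "tz": -2, "yaw": 0}
    - {"grip": 1, "tx": 0, "ty": 0, "tz": -5, "yaw": 0}
    - {"grip": 1, "tx": 0, "ty": 0, "tz": -9, "yaw": 0}
    - {"grip": 1, "tx": 0, "ty": 0, "tz": -12, "yaw": 0}
    - {"grip": 1, "tx": -0.5, "ty": 2, "tz": -13, "yaw": 0}
    - {"grip": 1, "tx": -2, "ty": 5, "tz": -13, "yaw": 0}
    - {"grip": 1, "tx": -3.5, "ty": 8.5, "tz": -13, "yaw": 0}
    - {"grip": 1, "tx": -5, "ty": 12, "tz": -13, "yaw": 0}

```text
time_s: 9.15
tcp_pos: [579.7, 49.0, 366.3]
orientation: [0.0, 0.708, 0.707, 0.0]
force: [0.7, 0.1, -0.9]
gripper_width: 0.43
finger_force: 45.5
```

Call:
apply_moves:
  plan:
    - {"grip": 1, "tx": -1.3, "ty": 3, "tz": 0, "yaw": 0}
    - {"grip": 1, "tx": -2.5, "ty": 5.5, "tz": 0, "yaw": 0}
    - {"grip": 1, "tx": -2.5, "ty": 6.3, "tz": 0, "yaw": 0}
    - {"grip": 1, "tx": -2.5, "ty": 6.3, "tz": 0, "yaw": 0}
    - {"grip": 1, "tx": -2.5, "ty": 6.3, "tz": 0, "yaw": 0}
    - {"grip": 1, "tx": -2.5, "ty": 6.3, "tz": 0, "yaw": 0}

```text
time_s: 9.75
tcp_pos: [640.7, 25.3, 365.7]
orientation: [-0.001, 0.707, 0.707, -0.0]
force: [0.1, 0.4, -0.1]
gripper_width: 0.428
finger_force: 45.5
```

Run:
```python
from h import *
go(642,24,228.6)
look("wrist",642,24,130,190)
```

```text
t 9.75 tcp [640.7  25.3 365.7] yaw of tool y -0.0 w 0.43 q [-0.12  0.49  0.06  1.62 -0.03  1.03 -0.06]
shift cm [-0.14  0.14 13.71]
wrist 1562 [619.  20. 158.] [661.  46. 190.] fit [640.1  24.9] 19.2
```

Call:
apply_moves:
  plan:
    - {"grip": 1, "tx": -0.1, "ty": 0.1, "tz": 4, "yaw": 0}
    - {"grip": 1, "tx": -0.1, "ty": 0.1, "tz": 8, "yaw": 0}
    - {"grip": 1, "tx": -0.1, "ty": 0.1, "tz": 11, "yaw": 0}
    - {"grip": 1, "tx": -0.1, "ty": 0.1, "tz": 12.5, "yaw": 0}
    - {"grip": 1, "tx": -0.1, "ty": 0.1, "tz": 13, "yaw": 0}
    - {"grip": 1, "tx": -0.1, "ty": 0.1, "tz": 13.4, "yaw": 0}
    - {"grip": 1, "tx": -0.1, "ty": 0.1, "tz": 13.4, "yaw": 0}
    - {"grip": 1, "tx": -0.1, "ty": 0.1, "tz": 13.4, "yaw": 0}

```text
time_s: 10.6
tcp_pos: [643.5, 23.2, 233.3]
orientation: [0.001, 0.708, 0.706, 0.001]
force: [-0.0, -0.3, -1.5]
gripper_width: 0.431
finger_force: 45.5
```

Run:
```python
from h import *
go(642,24,228.6)
look("wrist",642,24,38,70)
```

```text
t 10.6 tcp [643.5  23.2 233.3] yaw of tool y -0.1 w 0.43 q [-0.11  0.65  0.05  1.7  -0.04  0.79 -0.05]
shift cm [ 0.08 -0.15  0.47]
wrist 1949 [613.  21.  38.] [675.  43.  70.] fit [643.6  18.3] 22.9
```

Call:
apply_moves:
  plan:
    - {"grip": 1, "tx": 0, "ty": -0.1, "tz": 0.2, "yaw": 0}
    - {"grip": 1, "tx": 0, "ty": -0.1, "tz": 0.4, "yaw": 0}
    - {"grip": 1, "tx": 0, "ty": -0.1, "tz": 0.45, "yaw": 0}
    - {"grip": 1, "tx": 0, "ty": -0.1, "tz": 0.45, "yaw": 0}

```text
time_s: 11.05
tcp_pos: [642.0, 23.2, 228.7]
orientation: [0.0, 0.708, 0.706, 0.0]
force: [-2.6, 0.1, 8.8]
gripper_width: 0.428
finger_force: 46.5
```

Call:
apply_moves:
  plan:
    - {"grip": -1, "tx": 0, "ty": 0, "tz": 0, "yaw": 0}
    - {"grip": -1, "tx": 0, "ty": 0, "tz": 0, "yaw": 0}
    - {"grip": -1, "tx": 0, "ty": 0, "tz": 0, "yaw": 0}
    - {"grip": -1, "tx": 0, "ty": 0, "tz": 0, "yaw": 0}
    - {"grip": -1, "tx": 0, "ty": 0, "tz": -3, "yaw": 0}
    - {"grip": -1, "tx": 0, "ty": 0, "tz": -8, "yaw": 0}
    - {"grip": -1, "tx": 0, "ty": 0, "tz": -13, "yaw": 0}
    - {"grip": -1, "tx": 0, "ty": 0, "tz": -16, "yaw": 0}

```text
time_s: 11.85
tcp_pos: [642.6, 23.1, 391.5]
orientation: [0.002, 0.708, 0.706, 0.002]
force: [0.7, 0.7, 0.6]
gripper_width: 1.001
finger_force: 0.0
```

Call:
apply_moves:
  plan:
    - {"grip": -1, "tx": 0.6, "ty": -18.4, "tz": -0.5, "yaw": 0}
    - {"grip": -1, "tx": 0.6, "ty": -18.4, "tz": -0.5, "yaw": 0}
    - {"grip": -1, "tx": 0.6, "ty": -18.4, "tz": -0.5, "yaw": 0}
    - {"grip": -1, "tx": 0.6, "ty": -18.4, "tz": -0.5, "yaw": 0}
    - {"grip": -1, "tx": 0.6, "ty": -18.4, "tz": -0.5, "yaw": 0}
    - {"grip": -1, "tx": 0.6, "ty": -18.4, "tz": -0.5, "yaw": 0}

```text
time_s: 12.45
tcp_pos: [457.6, 29.7, 392.8]
orientation: [0.0, 0.708, 0.706, 0.001]
force: [0.8, 0.3, -0.7]
gripper_width: 0.997
finger_force: 0.0
```

Run:
```python
from h import *
go(458.2,29,258)
look("top",642,24,50,170);look("side",642,24,40,80);look("wrist",458,29,70,110);look("wrist",458,29,119,142)
```

```text
t 12.45 tcp [457.6  29.7 392.8] yaw of tool y -0.1 w 1.0 q [-0.16  0.14  0.04  2.04 -0.01  0.96 -0.12]
shift cm [-0.07  0.04 13.48]
top 220 [624.   4.  52.] [661.  40. 114.] fit [641.   21.2] 13.5
side 168 [620.   1.  40.] [653.  31.  80.] fit [640.6  21. ] 18.0
wrist 152 [443.  34.  70.] [472.  44.  95.] fit [457.9  28.2] 15.6
wrist 2068 [436.   6. 119.] [479.  50. 142.] fit [457.9  29. ] 15.1
```

The jester stands. Now the farmer.

Call:
apply_moves:
  plan:
    - {"grip": -1, "tx": -0.1, "ty": 0, "tz": 3, "yaw": 0}
    - {"grip": -1, "tx": -0.1, "ty": 0, "tz": 6, "yaw": 0}
    - {"grip": -1, "tx": -0.1, "ty": 0, "tz": 9, "yaw": 0}
    - {"grip": -1, "tx": -0.1, "ty": 0, "tz": 12, "yaw": 0}
    - {"grip": -1, "tx": -0.1, "ty": 0, "tz": 13.6, "yaw": 0}
    - {"grip": -1, "tx": -0.1, "ty": 0, "tz": 13.6, "yaw": 0}
    - {"grip": -1, "tx": -0.1, "ty": 0, "tz": 13.6, "yaw": 0}

```text
time_s: 13.35
tcp_pos: [458.4, 28.6, 256.0]
orientation: [-0.0, 0.708, 0.706, -0.0]
force: [-0.9, -0.6, 0.8]
gripper_width: 1.0
finger_force: 0.0
```

Call:
apply_moves:
  plan:
    - {"grip": 1, "tx": 0, "ty": 0, "tz": 0, "yaw": 0}
    - {"grip": 1, "tx": 0, "ty": 0, "tz": 0, "yaw": 0}
    - {"grip": 1, "tx": 0, "ty": 0, "tz": 0, "yaw": 0}
    - {"grip": 1, "tx": 0, "ty": 0, "tz": 0, "yaw": 0}
    - {"grip": 1, "tx": 0, "ty": 0, "tz": 0, "yaw": 0}
    - {"grip": 1, "tx": 0, "ty": 0, "tz": 0, "yaw": 0}

```text
time_s: 13.95
tcp_pos: [458.3, 28.7, 257.4]
orientation: [0.001, 0.708, 0.706, 0.001]
force: [-1.4, 0.8, 7.0]
gripper_width: 0.49
finger_force: 44.5
```

Run:
```python
from h import *
go(639,99,378)
```

```text
t 13.95 tcp [458.3  28.7 257.4] yaw of tool y -0.1 w 0.49 q [-0.15  0.36  0.04  2.15 -0.02  0.64 -0.1 ]
shift cm [  7.08  18.08 -12.02]
```

The width of 0.49 (≈42 mm) is too wide for the 32 mm trunk, so the fingers may be on the hat. I'll look.

Run:
```python
from h import *
from rig import viewer
a=viewer.camera("wrist")["image"][120:400,160:480];s=viewer.camera("side")["image"][110:250,230:380]
cv2.imwrite("pics/f1.png",np.hstack([cv2.resize(a,(400,350)),cv2.resize(s,(375,350))])[:,:,::-1])
```

```text
(no output)
```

View pics/f1.png

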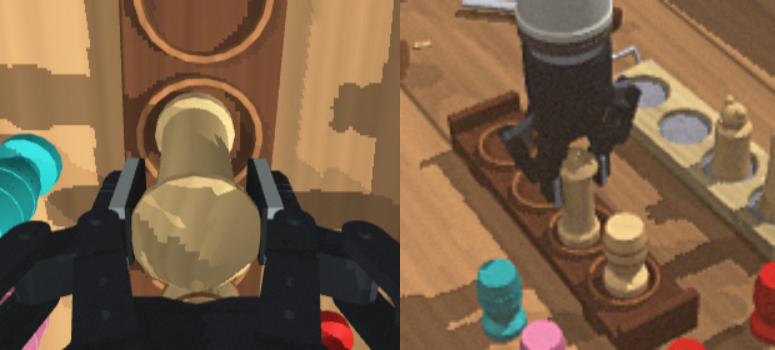

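Both pads press on the hat rim (crop, about (130,210) and (265,210)) and are clear of the trunk. I'll open, go 10 mm lower (palm still about 4 mm above the tip) and regrip.

Call:
apply_moves:
  plan:
    - {"grip": -1, "tx": 0, "ty": 0, "tz": 0, "yaw": 0}
    - {"grip": -1, "tx": 0, "ty": 0, "tz": 0, "yaw": 0}
    - {"grip": -1, "tx": 0, "ty": 0, "tz": 0, "yaw": 0}
    - {"grip": -1, "tx": 0, "ty": 0, "tz": 0.4, "yaw": 0}
    - {"grip": -1, "tx": 0, "ty": 0, "tz": 0.8, "yaw": 0}
    - {"grip": -1, "tx": 0, "ty": 0, "tz": 1.0, "yaw": 0}
    - {"grip": -1, "tx": 0, "ty": 0, "tz": 1.0, "yaw": 0}
    - {"grip": -1, "tx": 0, "ty": 0, "tz": 1.0, "yaw": 0}

```text
time_s: 14.85
tcp_pos: [457.7, 28.6, 246.0]
orientation: [-0.0, 0.708, 0.706, -0.0]
force: [0.6, 0.1, -0.3]
gripper_width: 1.003
finger_force: 0.0
```

Call:
apply_moves:
  plan:
    - {"grip": 1, "tx": 0, "ty": 0, "tz": 0, "yaw": 0}
    - {"grip": 1, "tx": 0, "ty": 0, "tz": 0, "yaw": 0}
    - {"grip": 1, "tx": 0, "ty": 0, "tz": 0, "yaw": 0}
    - {"grip": 1, "tx": 0, "ty": 0, "tz": 0, "yaw": 0}
    - {"grip": 1, "tx": 0, "ty": 0, "tz": 0, "yaw": 0}
    - {"grip": 1, "tx": 0, "ty": 0, "tz": 0, "yaw": 0}

```text
time_s: 15.45
tcp_pos: [458.0, 28.6, 246.5]
orientation: [0.0, 0.708, 0.706, 0.0]
force: [-0.8, -0.1, 5.2]
gripper_width: 0.447
finger_force: 41.8
```

Run:
```python
from h import *
go(639,99,378)
```

```text
t 15.45 tcp [458.   28.6 246.5] yaw of tool y -0.1 w 0.45 q [-0.15  0.38  0.04  2.15 -0.02  0.61 -0.1 ]
shift cm [  7.08  18.09 -13.14]
```

Run:
```python
from h import *
from rig import viewer
a=viewer.camera("wrist");s=viewer.camera("side")["image"][150:225,270:340]
np.savez("f2.npz",**a)
cv2.imwrite("pics/f2.png",np.hstack([cv2.resize(a["image"][170:400,200:440],(400,383)),cv2.resize(s,(357,383),interpolation=2)])[:,:,::-1])
```

```text
(no output)
```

View pics/f2.png

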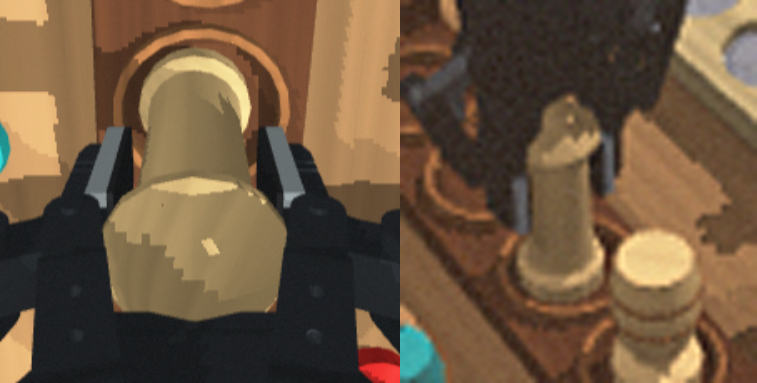

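The pads clear the trunk here, but the finger linkage behind them jams on the hat rim near (105,235) and (285,235). Going lower won't help. I'll grip the rim itself with the pad middle instead: the figure hangs below the contact line, so it stays upright.

Call:
apply_moves:
  plan:
    - {"grip": -1, "tx": 0, "ty": 0, "tz": 0, "yaw": 0}
    - {"grip": -1, "tx": 0, "ty": 0, "tz": 0, "yaw": 0}
    - {"grip": -1, "tx": 0, "ty": 0, "tz": 0, "yaw": 0}
    - {"grip": -1, "tx": 0, "ty": 0, "tz": -1, "yaw": 0}
    - {"grip": -1, "tx": 0, "ty": 0, "tz": -2.2, "yaw": 0}
    - {"grip": -1, "tx": 0, "ty": 0, "tz": -2.2, "yaw": 0}
    - {"grip": -1, "tx": 0, "ty": 0, "tz": -2.2, "yaw": 0}

```text
time_s: 16.25
tcp_pos: [458.1, 28.7, 269.0]
orientation: [0.001, 0.708, 0.706, 0.001]
force: [-0.1, -0.0, 0.4]
gripper_width: 1.002
finger_force: 0.0
```

Call:
apply_moves:
  plan:
    - {"grip": 1, "tx": 0, "ty": 0, "tz": 0, "yaw": 0}
    - {"grip": 1, "tx": 0, "ty": 0, "tz": 0, "yaw": 0}
    - {"grip": 1, "tx": 0, "ty": 0, "tz": 0, "yaw": 0}
    - {"grip": 1, "tx": 0, "ty": 0, "tz": 0, "yaw": 0}
    - {"grip": 1, "tx": 0, "ty": 0, "tz": 0, "yaw": 0}
    - {"grip": 1, "tx": 0, "ty": 0, "tz": -0.3, "yaw": 0}
    - {"grip": 1, "tx": 0, "ty": 0, "tz": -0.8, "yaw": 0}
    - {"grip": 1, "tx": 0, "ty": 0, "tz": -1.5, "yaw": 0}

```text
time_s: 17.05
tcp_pos: [457.5, 28.6, 283.2]
orientation: [-0.0, 0.708, 0.706, -0.0]
force: [0.4, 0.6, -0.8]
gripper_width: 0.485
finger_force: 45.5
```

Run:
```python
from h import *
go(639,99,390)
a=look("wrist",458,29,80,112);s=look("side",458,29,60,110)["image"][130:240,250:350]
cv2.imwrite("pics/f3.png",np.hstack([cv2.resize(a["image"][120:400,180:460],(400,400)),cv2.resize(s,(364,400),interpolation=2)])[:,:,::-1])
```

```text
t 17.05 tcp [457.5  28.6 283.2] yaw of tool y -0.1 w 0.48 q [-0.16  0.31  0.04  2.13 -0.02  0.7  -0.11]
shift cm [  7.08  18.12 -10.69]
wrist 1187 [436.  28.  80.] [478.  44. 112.] fit [457.4  27.1] 16.6
side 208 [441.   9.  60.] [473.  36. 109.] fit [457.7  26.4] 15.1
```

View pics/f3.png

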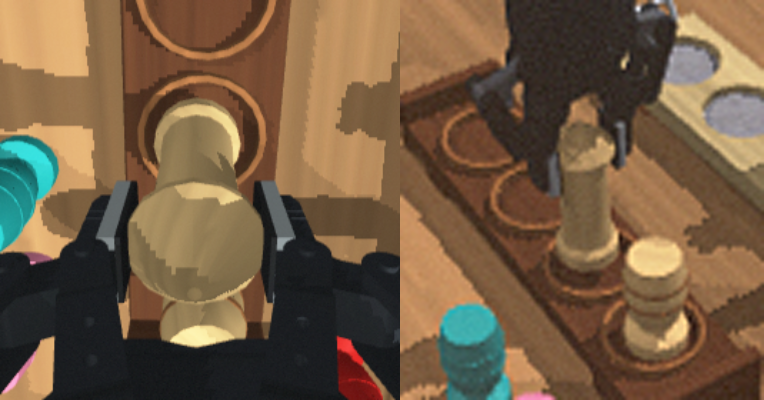

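The farmer lifts upright by the hat rim. Carrying it gently.

Call:
apply_moves:
  plan:
    - {"grip": 1, "tx": 0, "ty": 0, "tz": -1.5, "yaw": 0}
    - {"grip": 1, "tx": 0, "ty": 0, "tz": -4, "yaw": 0}
    - {"grip": 1, "tx": 0, "ty": 0, "tz": -7, "yaw": 0}
    - {"grip": 1, "tx": 0, "ty": 0, "tz": -9.5, "yaw": 0}
    - {"grip": 1, "tx": 0.2, "ty": 0.5, "tz": -10.5, "yaw": 0}
    - {"grip": 1, "tx": 0.8, "ty": 2, "tz": -10.7, "yaw": 0}
    - {"grip": 1, "tx": 1.7, "ty": 4.2, "tz": -10.7, "yaw": 0}
    - {"grip": 1, "tx": 2.7, "ty": 6.8, "tz": -10.7, "yaw": 0}

```text
time_s: 17.95
tcp_pos: [526.3, 55.7, 389.7]
orientation: [-0.0, 0.708, 0.706, -0.0]
force: [0.4, -0.6, -1.0]
gripper_width: 0.481
finger_force: 45.6
```

Call:
apply_moves:
  plan:
    - {"grip": 1, "tx": 1, "ty": 2.6, "tz": 0, "yaw": 0}
    - {"grip": 1, "tx": 2, "ty": 5.2, "tz": 0, "yaw": 0}
    - {"grip": 1, "tx": 3, "ty": 7.8, "tz": 0, "yaw": 0}
    - {"grip": 1, "tx": 3.8, "ty": 9.8, "tz": 0, "yaw": 0}
    - {"grip": 1, "tx": 4.2, "ty": 10.9, "tz": 0, "yaw": 0}
    - {"grip": 1, "tx": 4.4, "ty": 11.3, "tz": 0, "yaw": 0}
    - {"grip": 1, "tx": 4.4, "ty": 11.3, "tz": 0, "yaw": 0}
    - {"grip": 1, "tx": 4.4, "ty": 11.3, "tz": 0, "yaw": 0}

```text
time_s: 18.75
tcp_pos: [638.4, 98.9, 389.5]
orientation: [-0.0, 0.708, 0.706, -0.001]
force: [0.4, -0.0, -0.6]
gripper_width: 0.483
finger_force: 45.7
```

Run:
```python
from h import *
go(639,99,261)
look("wrist",639,99,190,222);look("wrist",639,99,175,195)
```

```text
t 18.75 tcp [638.4  98.9 389.5] yaw of tool y -0.1 w 0.48 q [-0.22  0.47  0.03  1.59 -0.02  1.08 -0.19]
shift cm [1.000e-02 8.000e-02 1.285e+01]
wrist 1294 [612.  99. 190.] [665. 115. 222.] fit [638.1  95. ] 18.9
wrist 586 [623.  99. 175.] [654. 115. 195.] fit [638.4  98.2] 15.8
```

Call:
apply_moves:
  plan:
    - {"grip": 1, "tx": 0, "ty": 0.1, "tz": 2, "yaw": 0}
    - {"grip": 1, "tx": 0, "ty": 0.1, "tz": 5, "yaw": 0}
    - {"grip": 1, "tx": 0, "ty": 0.1, "tz": 8, "yaw": 0}
    - {"grip": 1, "tx": 0, "ty": 0.1, "tz": 10.5, "yaw": 0}
    - {"grip": 1, "tx": 0, "ty": 0.1, "tz": 12, "yaw": 0}
    - {"grip": 1, "tx": 0, "ty": 0.1, "tz": 12.4, "yaw": 0}
    - {"grip": 1, "tx": 0, "ty": 0.1, "tz": 12.4, "yaw": 0}
    - {"grip": 1, "tx": 0, "ty": 0.1, "tz": 12.4, "yaw": 0}

```text
time_s: 19.65
tcp_pos: [640.6, 99.3, 267.7]
orientation: [0.001, 0.708, 0.706, 0.001]
force: [0.5, 0.3, -0.2]
gripper_width: 0.481
finger_force: 45.7
```

Run:
```python
from h import *
go(639,99,260.5)
look("wrist",639,99,60,98)
```

```text
t 19.65 tcp [640.6  99.3 267.7] yaw of tool y -0.1 w 0.48 q [-0.21  0.61  0.03  1.67 -0.02  0.86 -0.18]
shift cm [-0.03 -0.16  0.72]
wrist 1380 [620. 100.  60.] [662. 115.  98.] fit [641.1  97.1] 17.2
```

Call:
apply_moves:
  plan:
    - {"grip": 1, "tx": 0, "ty": -0.1, "tz": 0.3, "yaw": 0}
    - {"grip": 1, "tx": 0, "ty": -0.1, "tz": 0.5, "yaw": 0}
    - {"grip": 1, "tx": 0, "ty": -0.1, "tz": 0.6, "yaw": 0}
    - {"grip": 1, "tx": 0, "ty": -0.1, "tz": 0.6, "yaw": 0}

```text
time_s: 20.1
tcp_pos: [639.0, 99.3, 260.5]
orientation: [0.0, 0.708, 0.706, 0.0]
force: [-1.3, -0.1, 1.7]
gripper_width: 0.486
finger_force: 45.8
```

Call:
apply_moves:
  plan:
    - {"grip": -1, "tx": 0, "ty": 0, "tz": 0, "yaw": 0}
    - {"grip": -1, "tx": 0, "ty": 0, "tz": 0, "yaw": 0}
    - {"grip": -1, "tx": 0, "ty": 0, "tz": 0, "yaw": 0}
    - {"grip": -1, "tx": 0, "ty": 0, "tz": 0, "yaw": 0}
    - {"grip": -1, "tx": 0, "ty": 0, "tz": -3, "yaw": 0}
    - {"grip": -1, "tx": 0, "ty": 0, "tz": -7, "yaw": 0}
    - {"grip": -1, "tx": 0, "ty": 0, "tz": -11, "yaw": 0}
    - {"grip": -1, "tx": 0, "ty": 0, "tz": -13, "yaw": 0}

```text
time_s: 20.9
tcp_pos: [639.9, 99.3, 394.4]
orientation: [0.002, 0.708, 0.706, 0.002]
force: [0.6, -0.3, -0.3]
gripper_width: 1.0
finger_force: 0.0
```

Call:
apply_moves:
  plan:
    - {"grip": -1, "tx": -14.9, "ty": -17.8, "tz": -0.5, "yaw": 0}
    - {"grip": -1, "tx": -14.9, "ty": -17.8, "tz": -0.5, "yaw": 0}
    - {"grip": -1, "tx": -14.9, "ty": -17.8, "tz": -0.5, "yaw": 0}
    - {"grip": -1, "tx": -14.9, "ty": -17.8, "tz": -0.5, "yaw": 0}
    - {"grip": -1, "tx": -14.9, "ty": -17.8, "tz": -0.5, "yaw": 0}
    - {"grip": -1, "tx": -14.9, "ty": -17.8, "tz": -0.5, "yaw": 0}
    - {"grip": -1, "tx": -14.9, "ty": -17.8, "tz": -0.5, "yaw": 0}
    - {"grip": -1, "tx": -14.9, "ty": -17.8, "tz": -0.5, "yaw": 0}

```text
time_s: 21.7
tcp_pos: [461.4, -48.6, 395.5]
orientation: [0.0, 0.707, 0.707, 0.001]
force: [0.4, 0.1, -0.9]
gripper_width: 0.996
finger_force: 0.0
```

Run:
```python
from h import *
go(461,-50,235)
look("top",639,99,50,170);look("side",639,99,45,100);look("wrist",461,-50,70,90);look("wrist",461,-50,100,110)
```

```text
t 21.7 tcp [461.4 -48.6 395.5] yaw of tool y -0.1 w 1.0 q [-0.03  0.15  0.09  2.03 -0.02  0.97  0.06]
shift cm [-0.15 -0.06 16.05]
top 296 [619.  78.  50.] [662. 120. 134.] fit [640.2  97.8] 15.3
side 176 [622.  79.  45.] [650. 101. 100.] fit [637.6  95.5] 13.6
wrist 238 [440. -61.  70.] [481. -30.  90.] fit [460.5 -50.5] 20.1
wrist 1169 [444. -66. 100.] [478. -33. 106.] fit [460.6 -49.4] 12.3
```

The farmer stands at (640,98). The last piece is the drum: raw wood, flat top, in its ring at (461,-50).

Call:
apply_moves:
  plan:
    - {"grip": -1, "tx": -0.1, "ty": 0, "tz": 5, "yaw": 0}
    - {"grip": -1, "tx": -0.1, "ty": 0, "tz": 9, "yaw": 0}
    - {"grip": -1, "tx": -0.1, "ty": 0, "tz": 12, "yaw": 0}
    - {"grip": -1, "tx": -0.1, "ty": 0, "tz": 14, "yaw": 0}
    - {"grip": -1, "tx": -0.1, "ty": 0, "tz": 16.1, "yaw": 0}
    - {"grip": -1, "tx": -0.1, "ty": 0, "tz": 16.1, "yaw": 0}
    - {"grip": -1, "tx": -0.1, "ty": 0, "tz": 16.1, "yaw": 0}

```text
time_s: 22.6
tcp_pos: [460.8, -50.1, 234.0]
orientation: [-0.0, 0.708, 0.706, -0.0]
force: [-0.9, -0.4, -0.5]
gripper_width: 0.999
finger_force: 0.0
```

Call:
apply_moves:
  plan:
    - {"grip": 1, "tx": 0, "ty": 0, "tz": 0, "yaw": 0}
    - {"grip": 1, "tx": 0, "ty": 0, "tz": 0, "yaw": 0}
    - {"grip": 1, "tx": 0, "ty": 0, "tz": 0, "yaw": 0}
    - {"grip": 1, "tx": 0, "ty": 0, "tz": 0, "yaw": 0}
    - {"grip": 1, "tx": 0, "ty": 0, "tz": 0, "yaw": 0}
    - {"grip": 1, "tx": 0, "ty": 0, "tz": 0, "yaw": 0}

```text
time_s: 23.2
tcp_pos: [460.9, -50.4, 235.2]
orientation: [0.0, 0.708, 0.706, 0.001]
force: [-1.7, 0.2, 6.1]
gripper_width: 0.453
finger_force: 44.6
```

Run:
```python
from h import *
go(637,174,375)
```

```text
t 23.2 tcp [460.9 -50.4 235.2] yaw of tool y -0.1 w 0.45 q [-0.01  0.41  0.07  2.15 -0.05  0.59  0.1 ]
shift cm [ 22.48  17.58 -13.95]
```

Call:
apply_moves:
  plan:
    - {"grip": 1, "tx": 0, "ty": 0, "tz": -2, "yaw": 0}
    - {"grip": 1, "tx": 0, "ty": 0, "tz": -5, "yaw": 0}
    - {"grip": 1, "tx": 0, "ty": 0, "tz": -9, "yaw": 0}
    - {"grip": 1, "tx": 0, "ty": 0, "tz": -12.5, "yaw": 0}
    - {"grip": 1, "tx": 1, "ty": 0.5, "tz": -14, "yaw": 0}
    - {"grip": 1, "tx": 4, "ty": 2, "tz": -14, "yaw": 0}
    - {"grip": 1, "tx": 7, "ty": 4, "tz": -14, "yaw": 0}
    - {"grip": 1, "tx": 10, "ty": 6, "tz": -14, "yaw": 0}

```text
time_s: 24.0
tcp_pos: [521.1, 50.3, 375.0]
orientation: [0.0, 0.708, 0.706, 0.0]
force: [0.3, 0.5, -0.7]
gripper_width: 0.455
finger_force: 45.8
```

Call:
apply_moves:
  plan:
    - {"grip": 1, "tx": 3, "ty": 2.5, "tz": 0, "yaw": 0}
    - {"grip": 1, "tx": 6, "ty": 5, "tz": 0, "yaw": 0}
    - {"grip": 1, "tx": 9, "ty": 8, "tz": 0, "yaw": 0}
    - {"grip": 1, "tx": 11, "ty": 10.2, "tz": 0, "yaw": 0}
    - {"grip": 1, "tx": 12.5, "ty": 11.6, "tz": 0, "yaw": 0}
    - {"grip": 1, "tx": 12.5, "ty": 11.6, "tz": 0, "yaw": 0}
    - {"grip": 1, "tx": 12.5, "ty": 11.6, "tz": 0, "yaw": 0}
    - {"grip": 1, "tx": 12.5, "ty": 11.6, "tz": 0, "yaw": 0}

```text
time_s: 24.8
tcp_pos: [636.6, 172.9, 374.0]
orientation: [0.0, 0.708, 0.706, -0.001]
force: [0.1, -1.0, -0.4]
gripper_width: 0.456
finger_force: 45.8
```

Run:
```python
from h import *
go(637,174,227.2)
look("wrist",637,174,166,182)
```

```text
t 24.8 tcp [636.6 172.9 374. ] yaw of tool y -0.2 w 0.46 q [-0.31  0.51  0.    1.56  0.    1.07 -0.31]
shift cm [ 0.12  0.06 14.68]
wrist 1516 [615. 169. 167.] [656. 194. 182.] fit [635.7 174.9] 16.9
```

Call:
apply_moves:
  plan:
    - {"grip": 1, "tx": 0.1, "ty": 0, "tz": 4, "yaw": 0}
    - {"grip": 1, "tx": 0.1, "ty": 0, "tz": 8, "yaw": 0}
    - {"grip": 1, "tx": 0.1, "ty": 0, "tz": 11, "yaw": 0}
    - {"grip": 1, "tx": 0.1, "ty": 0, "tz": 13, "yaw": 0}
    - {"grip": 1, "tx": 0.1, "ty": 0, "tz": 14, "yaw": 0}
    - {"grip": 1, "tx": 0.1, "ty": 0, "tz": 14.3, "yaw": 0}
    - {"grip": 1, "tx": 0.1, "ty": 0, "tz": 14.3, "yaw": 0}
    - {"grip": 1, "tx": 0.1, "ty": 0, "tz": 14.3, "yaw": 0}

```text
time_s: 25.65
tcp_pos: [637.8, 175.2, 232.8]
orientation: [0.001, 0.708, 0.706, 0.001]
force: [-0.5, 0.5, -0.9]
gripper_width: 0.454
finger_force: 45.8
```

Call:
apply_moves:
  plan:
    - {"grip": 1, "tx": 0, "ty": 0, "tz": 0.2, "yaw": 0}
    - {"grip": 1, "tx": 0, "ty": 0, "tz": 0.3, "yaw": 0}
    - {"grip": 1, "tx": 0, "ty": 0, "tz": 0.3, "yaw": 0}
    - {"grip": 1, "tx": 0, "ty": 0, "tz": 0.3, "yaw": 0}

```text
time_s: 26.05
tcp_pos: [637.1, 175.3, 228.4]
orientation: [0.0, 0.708, 0.706, 0.0]
force: [0.7, -0.5, -1.5]
gripper_width: 0.449
finger_force: 45.8
```

Run:
```python
from h import *
go(637,174,227.2)
c=look("wrist",637,174,36,60)
```

```text
t 26.05 tcp [637.1 175.3 228.4] yaw of tool y -0.1 w 0.45 q [-0.31  0.68 -0.    1.65  0.    0.81 -0.31]
shift cm [-0.13 -0.01  0.12]
wrist 389 [614. 180.  36.] [662. 194.  60.] fit [637.3 179.7] 13.1
```

About 1 mm from the floor. I'll lower, release and rise.

Call:
apply_moves:
  plan:
    - {"grip": 1, "tx": -0.1, "ty": 0, "tz": 0.1, "yaw": 0}
    - {"grip": 1, "tx": -0.1, "ty": 0, "tz": 0.15, "yaw": 0}
    - {"grip": 1, "tx": -0.1, "ty": 0, "tz": 0.15, "yaw": 0}

```text
time_s: 26.4
tcp_pos: [637.2, 174.4, 227.4]
orientation: [-0.0, 0.708, 0.706, 0.0]
force: [-1.2, -0.5, 3.7]
gripper_width: 0.451
finger_force: 46.3
```

Call:
apply_moves:
  plan:
    - {"grip": -1, "tx": 0, "ty": 0, "tz": 0, "yaw": 0}
    - {"grip": -1, "tx": 0, "ty": 0, "tz": 0, "yaw": 0}
    - {"grip": -1, "tx": 0, "ty": 0, "tz": 0, "yaw": 0}
    - {"grip": -1, "tx": 0, "ty": 0, "tz": 0, "yaw": 0}
    - {"grip": -1, "tx": 0, "ty": 0, "tz": -3, "yaw": 0}
    - {"grip": -1, "tx": 0, "ty": 0, "tz": -8, "yaw": 0}
    - {"grip": -1, "tx": 0, "ty": 0, "tz": -13, "yaw": 0}
    - {"grip": -1, "tx": 0, "ty": 0, "tz": -16, "yaw": 0}

```text
time_s: 27.2
tcp_pos: [638.0, 174.4, 391.2]
orientation: [0.001, 0.708, 0.706, 0.002]
force: [1.2, -0.7, 0.3]
gripper_width: 0.999
finger_force: 0.0
```

Call:
apply_moves:
  plan:
    - {"grip": -1, "tx": 0, "ty": -20, "tz": 0, "yaw": 0}
    - {"grip": -1, "tx": 0, "ty": -20, "tz": 0, "yaw": 0}
    - {"grip": -1, "tx": 0, "ty": -20, "tz": 0, "yaw": 0}
    - {"grip": -1, "tx": 0, "ty": -20, "tz": 0, "yaw": 0}
    - {"grip": -1, "tx": 0, "ty": -20, "tz": 0, "yaw": 0}
    - {"grip": -1, "tx": 0, "ty": -20, "tz": 0, "yaw": 0}

```text
time_s: 27.8
tcp_pos: [436.3, 174.7, 387.2]
orientation: [0.0, 0.707, 0.707, 0.001]
force: [0.6, 0.5, 0.5]
gripper_width: 0.997
finger_force: 0.0
```

Run:
```python
from h import *
go()
for x,y,z in((637,174,70),(639.7,99,108),(642,24,80),(645,-51,125)):
    look("top",x,y,z,170);c=look("side",x,y,45,100)
t=look("top",0,0,0,1)
cv2.imwrite("pics/end.png",np.hstack([cv2.resize(c["image"][110:240,230:430],(500,325),interpolation=2),cv2.resize(t["image"][90:240,210:380],(300,325))])[:,:,::-1])
```

```text
t 27.8 tcp [436.3 174.7 387.2] yaw of tool y -0.1 w 1.0 q [-0.4   0.17 -0.04  2.02  0.01  0.95 -0.45]
top 237 [617. 154.  71.] [656. 192. 101.] fit [635.9 172. ] 14.2
side 270 [615. 151.  48.] [652. 190. 100.] fit [633.3 169.9] 15.0
top 273 [619.  77. 109.] [662. 119. 138.] fit [640.1  97.8] 15.3
side 192 [621.  80.  45.] [650. 104. 100.] fit [637.6  95.5] 13.7
top 193 [624.   4.  80.] [660.  40. 114.] fit [642.1  21.3] 13.0
side 253 [620.   1.  45.] [658.  33. 100.] fit [639.   18.7] 14.6
top 129 [630. -68. 125.] [657. -40. 161.] fit [644.  -52.8] 9.9
side 223 [626. -71.  45.] [656. -41. 100.] fit [642.9 -54.3] 14.2
```

View pics/end.png

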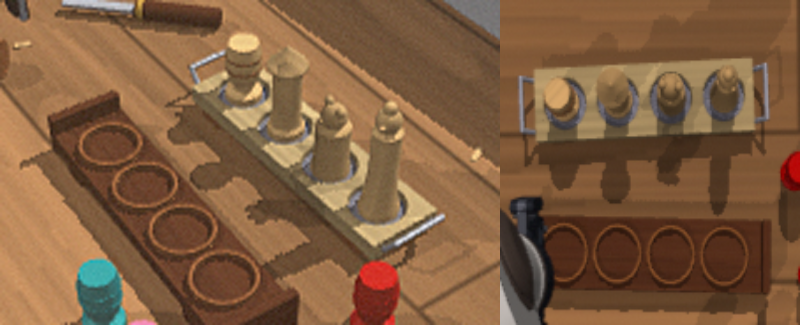

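All four stand upright in their recesses, in the order drum, farmer, jester, dancer from the far (left) end, each within about 4 mm of centre. The carving rack is empty and the gripper is clear.

```bash
python3 -c "
from rig import job;print(job.finish_job())"
```

```text
the job is handed in; nothing more can be done
None
```

I moved all four pieces to the priming rack in reverse order and handed the job in at about 28 s; each stood upright and within about 4 mm of its recess centre by the last camera measurement, and the judge returned no verdict.

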